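# Post up the kiln shelf and test the kiln's cut-out

## Robot

A 6-joint arm with a two-finger parallel gripper is mounted at the origin on the work surface. World frame = base frame: x ahead of the robot, y to its left, z up, the work surface at z = 0. Lengths are in mm, angles in rad, forces in N, time in s.
With the tool pointing down it reaches from about 225 to 875 mm from the base axis. Payload 3.4 kg.
Tool frame: the origin (TCP) lies on the centre line of the jaws, within the pads' length; the fingertips stand 19 mm ahead of it and the grasp point (between the pads) is the TCP; z points along the fingers, y is the line along which they close (so a half turn about z gives the same grasp; the last joint's range is limited). The gripper opens to 85 mm and grips with 20 to 120 N. Pads are 22 mm wide; open, the fingers measure 114 mm over their backs; the gripper's body (76 mm by 85 mm) begins 54 mm behind the grasp point. The pads swing forward as they close: fully open they stand 13 mm farther back than shut.
Start: joints at [-1.466, 0.276, 1.505, -0, 1.361, -0.121], TCP at [128.73, -560.437, 250.328] pointing down, gripper open.
Joint ranges: [-2.89, 2.89], [-0.75, 2.08], [0.22, 2.7], [-1.18, 4.32], [0.11, 2.71], [-2.7, 2.7]. Speed limits (rad/s): [2.57, 2.57, 3.14, 3.14, 3.14, 3.14].

## Interface

Orientations are given as a unit quaternion [w, x, y, z].
In Python, from bench import r, read_camera, camera_info, order gives the robot as it stands.
- The arm moves only by the tool send_rows, never from a script. Its argument "deltas" is a list that holds one entry, the list of rows, each a list of 6 numbers: the shift along the tool's x, y, z in m, then the turn, a rotation vector about the tool's x, y, z in rad. A call has 1 to 10 rows; each row shifts and turns the commanded pose from where the row before left it, along the tool's axes as they then stand; what a row does not reach is not made up. A row lasts 1/8 s, in which the tool goes at most 62.5 mm and 10.7 degrees, less where a joint would pass 70% of its speed; a pose out of reach is approached as far as the arm can. A call with a gripper value outside its range is refused whole. "claw" is the opening, from 0 (shut) to 1 (fully open), set as the call begins (left out, the last holds). The fingers move at their own pace and stop on an object; "grip_force" is the grip in N (left out, the last holds). Time passes only in rows, so rows that do not move let the fingers close. It gives the time, the measured TCP pose, the force, the opening and the grip force at its end, in the units of the state.
- r.observe(): the state, without advancing time (a new reading comes with each control period).
- read_camera(name): name is "scene" or "top" or "wrist"; returns (picture, depth): 420x560x3 uint8, red, green, blue; 420x560 float32, mm along the optical axis (not along the pixel's ray), 0 where there is no reading.
- camera_info(name): a dict with "K" (3x3 intrinsics, pixels), "dist_coeffs" ([k1, k2, p1, p2, k3] as OpenCV has them; the pictures are not rectified), "cam_to_world" (4x4, takes a point from camera to world coordinates); the wrist camera has in their place "hand_eye" (4x4, takes a point from camera to tool coordinates, whose origin is the TCP and whose axes are the flange's). Camera axes: x right, y up, looking along -z (the intrinsics and any distortion apply to the point x, -y, -z); pixel columns grow to the right and rows downward; lengths in mm; the calibration is good to about 2 mm. A picture is of the moment at which its call begins: read the wrist's pose just before it. camera_info takes no time and is no camera call.
- order.finish_job(): hands the job in; it is judged then, once.
The state is a dict: "clock": time; "qpos": joint angles; "joint_velocities": joint speeds; "joint_efforts": joint torques, N m; "ee_pos": TCP position; "tcp_rot": TCP orientation; "wrist_force": force on the tool from outside, world axes, zero at the start; "moment": the same for the moment, N m; "gripper_width": opening from 0.0 (shut) to 1.0 (fully open); "finger_force": force on a finger pad.
Only numpy, scipy, OpenCV 4.12 (cv2) and the standard library are available. Lean on these libraries where they do the work, as an engineer would, in place of code of your own. Each camera call takes 0.05 s, during which the arm holds its last target. There are 200 camera calls.

## Task

Get the kiln ready: stand every 40 mm kiln post (the middle height) upright on the shelf, centred on the marked corner squares, one to a square, and stand any shorter or taller posts left on the shelf back upright in the post tray with the others. Then test the safety cut-out: press the test button so that the lever drops, and lift the lever fully back up. Leave the graphite block, the paddle and the tool cup where they are.

Things in the scene. Friction and masses are not known exactly. Their poses are not given: they have to be found in the camera images.
- shelf: Kiln shelf, a fixed clay slab 240 x 240 x 12 mm lying on the bench, with a lip 5 mm wide standing 4 mm above the top face all round its edge, and a pale 56 mm square marked near each corner. Origin at the centre of its underside, z up; its top is 12 mm above the bench.
- corner0 (a point): Centre of one of the four marked corner squares, on the shelf's top face (12 mm above the bench). The squares lie 65 mm from the shelf's centre in each direction, 130 mm apart.
- corner1 (a point): Centre of one of the four marked corner squares, on the shelf's top face (12 mm above the bench). The squares lie 65 mm from the shelf's centre in each direction, 130 mm apart.
- corner2 (a point): Centre of one of the four marked corner squares, on the shelf's top face (12 mm above the bench). The squares lie 65 mm from the shelf's centre in each direction, 130 mm apart.
- corner3 (a point): Centre of one of the four marked corner squares, on the shelf's top face (12 mm above the bench). The squares lie 65 mm from the shelf's centre in each direction, 130 mm apart.
- tray: Post tray: shallow fixed aluminium tray, 280 x 200 mm (long along its own x) and 11 mm high, walls 6 mm, inner floor 6 mm above the bench. Origin at the centre of its underside. It holds six posts in two rows of three (80 mm apart each way). It stands on the left or on the right of the shelf; the control box stands on the other side.
- mid_a: Kiln post, a plain clay cylinder 44 mm in diameter and 40 mm tall (the wanted size), about 120 g, standing. Origin at the centre of its underside, z up along its axis. May be absent.
- mid_b: Kiln post, a plain clay cylinder 44 mm in diameter and 40 mm tall (the wanted size), about 120 g, standing. Origin at the centre of its underside, z up along its axis. May be absent.
- mid_c: Kiln post, a plain clay cylinder 44 mm in diameter and 40 mm tall (the wanted size), about 120 g, standing. Origin at the centre of its underside, z up along its axis. May be absent.
- mid_d: Kiln post, a plain clay cylinder 44 mm in diameter and 40 mm tall (the wanted size), about 120 g, standing. Origin at the centre of its underside, z up along its axis. May be absent.
- short_a: Kiln post, a plain clay cylinder 44 mm in diameter and 28 mm tall (a wrong size, shorter), about 84 g, standing. Origin at the centre of its underside, z up along its axis. May be absent.
- short_b: Kiln post, a plain clay cylinder 44 mm in diameter and 28 mm tall (a wrong size, shorter), about 84 g, standing. Origin at the centre of its underside, z up along its axis. 
- tall_a: Kiln post, a plain clay cylinder 44 mm in diameter and 52 mm tall (a wrong size, taller), about 156 g, standing. Origin at the centre of its underside, z up along its axis. May be absent.
- tall_b: Kiln post, a plain clay cylinder 44 mm in diameter and 52 mm tall (a wrong size, taller), about 156 g, standing. Origin at the centre of its underside, z up along its axis. 
- box: Kiln control box, fixed, grey, 150 x 180 x 70 mm (x, y, z), on the bench. Origin at the centre of its underside, x pointing from its front (the robot's side) to its back. On its top: a test button at y = -45 mm and the cut-out lever at y = +42 mm.
- test (a joint): Travel of the test button, 0 released to 0.006 m fully down; a spring returns it (about 4 N fully down). Pressing it (about 3 mm suffices) trips the cut-out and the lever drops.
- test_top (a point): Centre of the top of the test button's round 26 mm cap; it is pressed straight down.
- lever (a joint): Angle of the cut-out lever: 0 = fully up (leaning 0.2 rad past vertical, away from the robot, resting on its stop), 1.2 rad = dropped (leaning 1.0 rad from vertical towards the box's front). It tips under its own weight to one stop or the other; a light lever of 80 g. Its hinge axis is the box's y axis.
- lever_hinge (a point): Point on the lever's hinge axis, 60 mm above the bench (10 mm below the box's top).
- lever_grip (a point): Middle of the lever's black handle, 68 mm from the hinge axis. The handle is 16 mm wide (along the hinge axis), 11 mm thick and 36 mm long; z of this point points along the lever to its tip.
- lever_tip (a point): Tip end of the lever, 85 mm from the hinge axis.
- graphite: Bystander: dark graphite block 60 x 120 x 50 mm, loose. Origin at the centre of its underside. Leave alone.
- paddle: Bystander: graphite paddle with a wooden handle, 255 mm long, lying on the bench. Leave alone.
- toolcup: Bystander: black cup 76 mm wide, 100 mm tall, with rods standing in it to about 210 mm. Leave alone.
Things that resemble listed ones, but are neither listed nor needed, are in the scene too. Leave any brown or yellow look-alike of the short_b alone.

How it is judged (in metres and radians):
On the way, in this order (a step that is already met when the one before it is completed fails the run):
1. every 40 mm post present stands on a corner square, one to a square, and all other posts stand in the tray ((horizontal distance between mid_a and corner0 below 0.015 m or horizontal distance between mid_a and corner1 below 0.015 m or horizontal distance between mid_a and corner2 below 0.015 m or horizontal distance between mid_a and corner3 below 0.015 m) and z of mid_a in the frame of shelf between 0.008 and 0.017 m and angle between each of mid_a, mid_b, mid_c, mid_d, short_a, short_b, tall_a, tall_b's own z axis and vertical below 0.1 rad and linear speed of each of mid_a, mid_b, mid_c, mid_d, short_a, short_b, tall_a, tall_b below 0.03 m/s and (horizontal distance between mid_b and corner0 below 0.015 m or horizontal distance between mid_b and corner1 below 0.015 m or horizontal distance between mid_b and corner2 below 0.015 m or horizontal distance between mid_b and corner3 below 0.015 m) and z of mid_b in the frame of shelf between 0.008 and 0.017 m and (horizontal distance between mid_c and corner0 below 0.015 m or horizontal distance between mid_c and corner1 below 0.015 m or horizontal distance between mid_c and corner2 below 0.015 m or horizontal distance between mid_c and corner3 below 0.015 m) and z of mid_c in the frame of shelf between 0.008 and 0.017 m and (horizontal distance between mid_d and corner0 below 0.015 m or horizontal distance between mid_d and corner1 below 0.015 m or horizontal distance between mid_d and corner2 below 0.015 m or horizontal distance between mid_d and corner3 below 0.015 m) and z of mid_d in the frame of shelf between 0.008 and 0.017 m and x of short_a in the frame of tray between -0.118 and 0.118 m and y of short_a in the frame of tray between -0.078 and 0.078 m and z of each of short_a, short_b, tall_a, tall_b in the frame of tray below 0.014 m and x of short_b in the frame of tray between -0.118 and 0.118 m and y of short_b in the frame of tray between -0.078 and 0.078 m and x of tall_a in the frame of tray between -0.118 and 0.118 m and y of tall_a in the frame of tray between -0.078 and 0.078 m and x of tall_b in the frame of tray between -0.118 and 0.118 m and y of tall_b in the frame of tray between -0.078 and 0.078 m), for 0.3 s.
2. the test button is pressed (value of joint test above 0.002 m).
3. the lever has dropped (value of joint lever above 1 rad), for 0.2 s.
4. the lever is lifted fully back up (value of joint lever below 0.12 rad), for 0.2 s.
At the end, for the whole second after the job is handed in: Every 40 mm post present stands upright (within 0.1 rad) on the shelf within 15 mm of the centre of a corner square, at rest; every 28 and 52 mm post stands upright inside the tray; the lever is up (below 0.12 rad) and the button released (all of step 1 and value of joint lever below 0.12 rad and value of joint test below 0.002 m); the robot touches nothing.
It fails at once if the graphite is moved more than 30 mm (distance of graphite from where it was at the start of the episode above 0.03 m).
It fails at once if the paddle is moved more than 30 mm (distance of paddle from where it was at the start of the episode above 0.03 m).
It fails at once if the toolcup is moved more than 30 mm (distance of toolcup from where it was at the start of the episode above 0.03 m).
Of mid_a, mid_b, mid_c, mid_d only 3 to 4 are there at a start; the rules pass over those that are not, and their reading is None.
Of short_a, tall_a only 1 to 2 are there at a start; the rules pass over those that are not, and their reading is None.
At some moment in a run one of mid_a, mid_b, mid_c, mid_d may be knocked a few centimetres aside while the robot is not near it.
It also fails if it takes over 210 s, if anything falls off the work surface, if the arm or the gripper's body presses on something with over 40 N, if the wrist force passes 120 N, or if a joint passes its speed limit or range.

## Working session

There is one attempt and no reset: what is moved stays moved. The work goes in short steps, Python scripts to look and compute and a tool call to move; the robot and the scene stay as the last step left them, time stands still between calls to the robot, and variables do not carry over. Pictures are saved under pics/ and viewed, at most 14 in all, crops included, and the job is handed in when it is done.

Besides the shell and the picture viewer there is one more tool, called after "Request:" as a command line: name --argument value ..., lists and objects as JSON in quotes. send_rows: Moves the arm, as the interface text tells. Its arguments: {"type":"object","properties":{"deltas":{"type":"array","items":{"type":"array","items":{"type":"array","items":{"type":"number"}}}},"claw":{"type":"number"},"grip_force":{"type":"number"}},"required":["deltas"]}

```bash
mkdir -p pics; ls
cat > h.py <<'E'
import numpy as np, cv2
from bench import r, read_camera, camera_info, order
from scipy.spatial.transform import Rotation as R
def snap(n,f=None):
    st=r.observe(); im,d=read_camera(n)
    if f: cv2.imwrite(f,im[:,:,::-1])
    return im,d,st
def c2w(n,st):
    c=camera_info(n)
    if n!='wrist': return np.array(c['cam_to_world'])
    T=np.eye(4); q=st['tcp_rot']; T[:3,:3]=R.from_quat([q[1],q[2],q[3],q[0]]).as_matrix(); T[:3,3]=st['ee_pos']
    return T@np.array(c['hand_eye'])
def cloud(n,d,st):
    c=camera_info(n); K=np.array(c['K']); h,w=d.shape
    u,v=np.meshgrid(np.arange(w),np.arange(h))
    p=cv2.undistortPoints(np.stack([u,v],-1).reshape(-1,1,2).astype(float),K,np.array(c['dist_coeffs'])).reshape(h,w,2)
    P=np.stack([p[...,0]*d,-p[...,1]*d,-d],-1); T=c2w(n,st)
    return P@T[:3,:3].T+T[:3,3]
E
python3 - <<'E'
from h import *
for n in('scene','top'):
    im,d,st=snap(n,f'pics/{n}0.png'); np.save(n+'_d.npy',d); np.save(n+'_im.npy',im)
    T=c2w(n,st); print(n,T.round(2).tolist())
s=r.observe(); print(s)
E
```

```text
pics
scene [[0.18, -0.66, 0.73, 1229.2], [0.98, 0.11, -0.14, -80.45], [0.01, 0.74, 0.67, 752.49], [0.0, 0.0, 0.0, 1.0]]
top [[0.01, 1.0, -0.08, 438.19], [-1.0, 0.02, 0.03, 93.73], [0.03, 0.08, 1.0, 1338.9], [0.0, 0.0, 0.0, 1.0]]
{'clock': 0.1, 'qpos': array([-1.46598362e+00,  2.76513580e-01,  1.50598409e+00, -7.49532209e-06,
        1.36068822e+00, -1.20980892e-01]), 'joint_velocities': array([-0.00127625, -0.00253451, -0.00214995,  0.00132204,  0.00027431,
       -0.00039865]), 'joint_efforts': array([ 1.75648849e-03, -4.17700446e+01, -2.46404403e+01, -2.33321407e-04,
        5.71538534e-03,  1.41873670e-05]), 'ee_pos': array([ 128.68895592, -559.97664611,  249.54548717]), 'tcp_rot': array([-7.96620468e-04,  9.93633518e-01,  1.12657874e-01,  2.77535247e-06]), 'wrist_force': array([ 0.12765776,  0.28898289, -0.32182873]), 'moment': array([0.05114576, 0.0042317 , 0.05769022]), 'finger_force': 0.0, 'gripper_width': 1.003941729977446}
```

View pics/top0.png

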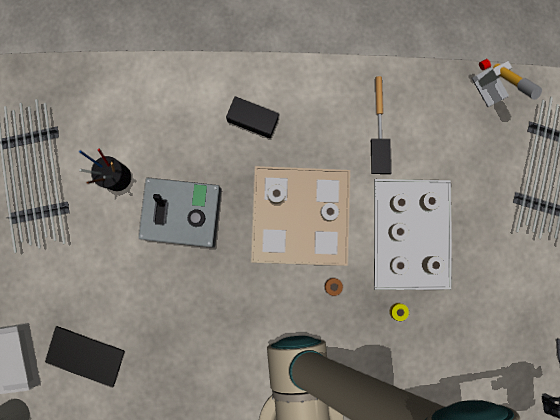

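View pics/scene0.png

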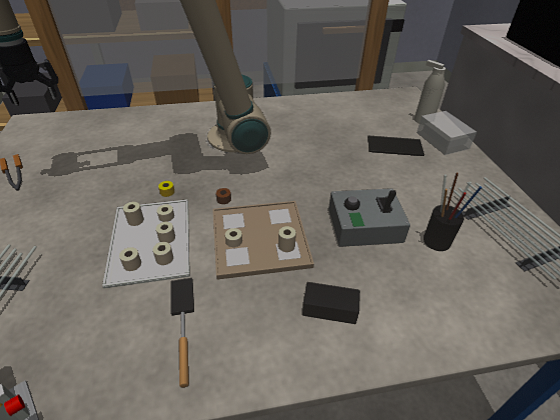

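```bash
cat > seg.py <<'E'
from h import *
def blobs(n,d,st,lo=20,hi=110):
    P=cloud(n,d,st); m=((P[...,2]>lo)&(P[...,2]<hi)&(d>0)).astype(np.uint8)
    k,l,s,c=cv2.connectedComponentsWithStats(m)
    for i in range(1,k):
        if s[i,4]<40: continue
        q=P[l==i]; z=np.percentile(q[:,2],85); t=q[q[:,2]>z-6]
        (cx,cy),rad=cv2.minEnclosingCircle(t[:,:2].astype(np.float32))
        print(c[i].round(),s[i,4],'z',z.round(1),'med',np.median(t[:,:2],0).round(1),'circ',round(cx,1),round(cy,1),round(rad,1))
E
python3 - <<'E'
from seg import *
d=np.load('top_d.npy'); blobs('top',d,None);
E
```

```text
[485.  64.] 102 z 103.7 med [ 910.3 -449.8] circ 910.8 -450.1 13.9
[495.  73.] 297 z 106.3 med [ 897.9 -485.4] circ 898.4 -489.8 28.0
[253. 116.] 1255 z 53.4 med [769.6 131.6] circ 771.4 132.3 65.5
[542. 175.] 1669 z 40.2 med [ 628.2 -626.9] circ 664.8 -628.5 191.3
[ 30. 176.] 2802 z 40.6 med [611.6 696.3] circ 615.3 700.2 198.6
[111. 174.] 872 z 103.1 med [617.8 473.2] circ 617.2 475.9 38.4
[180. 212.] 4740 z 74.5 med [525.4 302. ] circ 528.0 303.8 113.9
[276. 194.] 283 z 67.0 med [575.7  69.7] circ 575.6 70.7 21.7
[430. 201.] 278 z 49.0 med [ 566.8 -314.3] circ 566.3 -315.8 22.4
[400. 203.] 269 z 49.3 med [ 560.8 -238.1] circ 560.5 -238.5 22.0
[330. 211.] 262 z 43.1 med [536.2 -61.6] circ 535.5 -61.6 21.8
[398. 232.] 273 z 49.4 med [ 486.9 -233.7] circ 487.7 -233.7 21.5
[400. 265.] 248 z 37.3 med [ 405.5 -238.3] circ 405.1 -237.7 21.8
[433. 265.] 316 z 60.8 med [ 406.3 -320.7] circ 406.5 -321.6 23.0
[333. 287.] 239 z 31.5 med [352.5 -72.5] circ 351.3 -73.1 21.8
[400. 312.] 250 z 31.3 med [ 288.6 -240.4] circ 288.3 -240.1 22.6
[ 16. 360.] 2106 z 72.5 med [146.8 716. ] circ 154.1 724.4 86.8
[ 13. 410.] 389 z 91.7 med [ 29.3 717.6] circ 26.5 723.2 22.6
```

Top view: shelf at about (300,216), with one post at (276,194) and one at (330,211). The tray is at (413,235) with five posts, the box is at (180,212), and look-alikes sit at (333,287) and (400,312). The heights make the shelf posts one tall and one short. In the tray there are 3 mids, 1 short and 1 tall, with a free slot near (487,-315). Next I'll get the exact geometry of the squares, tray and box.

```bash
python3 - <<'E'
from h import *
for n in('top','scene'):
    im=np.load(n+'_im.npy'); d=np.load(n+'_d.npy'); P=cloud(n,d,None)
    X,Y,Z=P[...,0],P[...,1],P[...,2]
    print(n,'bench z',np.median(Z[(abs(X-450)<20)&(abs(Y-50)<200)&(d>0)]).round(1))
    m=(im.min(-1)>165)&(X>420)&(X<660)&(Y>-140)&(Y<140)&(Z<22)
    k,l,s,c=cv2.connectedComponentsWithStats(m.astype(np.uint8))
    for i in range(1,k):
        if s[i,4]>60:
            q=P[l==i]; rc=cv2.minAreaRect(q[:,:2].astype(np.float32)); print(' sq',s[i,4],np.round(rc[0],1),np.round(rc[1],1),round(rc[2],1),q[:,2].mean().round(1))
    # shelf by hue
    for nm,m in(('shelf',(im[...,0].astype(int)-im[...,2]>35)&(X>400)&(X<680)&(Y>-150)&(Y<150)&(Z<25)),
                ('tray',(im.min(-1)>150)&(X>350)&(X<680)&(Y>-420)&(Y<-150)&(Z<20))):
        m=cv2.morphologyEx(m.astype(np.uint8),cv2.MORPH_OPEN,np.ones((3,3)))
        k,l,s,c=cv2.connectedComponentsWithStats(m); i=1+s[1:,4].argmax()
        rc=cv2.minAreaRect(P[l==i][:,:2].astype(np.float32)); print(nm,np.round(rc[0],1),np.round(rc[1],1),round(rc[2],1))
    m=(Z>66)&(Z<76)&(X>400)&(X<650)&(Y>180)&(Y<410); rc=cv2.minAreaRect(P[m][:,:2].astype(np.float32)); print('box',np.round(rc[0],1),np.round(rc[1],1),round(rc[2],1),Z[m].mean())
    m=(Z>88)&(X>400)&(X<650)&(Y>200)&(Y<400);q=P[m]; print('lever',len(q),q[q[:,2].argmax()].round(1) if len(q) else '',np.median(q,0))
    m=(Z>75)&(Z<88)&(X>400)&(X<650)&(Y>180)&(Y<320);q=P[m]; print('btn',len(q),np.median(q,0).round(1),np.ptp(q,axis=0).round(1) if len(q) else '')
E
python3 - <<'E'
import sys; sys.path.insert(0,'.')
from seg import *
d=np.load('scene_d.npy'); blobs('scene',d,None)
E
```

```text
top bench z 11.3
 sq 197 [591.9  71.9] [52.7 55.7] 86.1 13.7
 sq 466 [589.9 -58.2] [54.1 53.7] 89.9 13.4
 sq 483 [464.1  74.3] [54.7 54.7] 0.8 13.3
 sq 469 [459.7 -55.3] [52.6 55.3] 0.6 13.2
shelf [523.8   7.1] [241.  234.1] 88.7
tray [ 487.3 -277.8] [198.4 272.2] 89.9
box [526.6 304.7] [181.6 151.5] 84.8 70.91065439968749
lever 175 [553.7 345.5 147.6] [522.54570904 270.89873585  94.69395957]
btn 297 [516.8 260.   78.1] [148.8 106.5  12.6]
scene bench z 11.8
shelf [525.3   6. ] [230.6 239.2] 89.0
tray [ 486.1 -276.3] [191.1 272.3] 89.9
box [525.  302.6] [179.7 151.4] 85.1 69.96854612808546
lever 159 [556.  337.6 145.4] [549.99429967 336.92754199 108.81393179]
btn 104 [520.7 253.   81.5] [39.9 40.5 12.4]
[513.   2.] 54 z 44.5 med [-1377.   2104.1] circ -1392.2 2107.2 41.1
[511.  89.] 2728 z 96.3 med [ -89.7 1150.7] circ -163.3 1148.2 344.5
[317.  66.] 2956 z 97.7 med [-418.3  396.3] circ -466.5 438.3 391.2
[133.  78.] 3174 z 96.4 med [-418.  -393.4] circ -413.1 -377.4 295.5
[442. 125.] 1813 z 72.0 med [132.6 730.3] circ 107.3 727.1 134.2
[220. 128.] 169 z 87.8 med [ 31.2 -57.7] circ 1
[... 483 characters left out ...]
89 z 100.2 med [622.8 467.6] circ 615.3 473.3 38.7
[164. 231.] 280 z 47.0 med [ 488.7 -235.2] circ 485.9 -237.3 23.4
[286. 238.] 369 z 64.8 med [576.3  69.3] circ 574.4 71.4 23.8
[233. 236.] 251 z 41.1 med [536.7 -62.4] circ 533.9 -63.2 23.2
[162. 251.] 314 z 46.9 med [ 561.4 -239.2] circ 559.4 -240.0 22.7
[  5. 250.] 50 z 38.8 med [ 494.2 -615.9] circ 494.2 -616.3 21.2
[ 14. 271.] 361 z 38.0 med [ 560.3 -576.3] circ 561.7 -567.9 73.7
[129. 257.] 332 z 47.1 med [ 566.1 -315.9] circ 564.5 -317.3 22.5
[  7. 258.] 84 z 38.3 med [ 521.7 -601.3] circ 522.4 -600.1 33.1
[331. 300.] 1653 z 50.6 med [771.  131.4] circ 769.1 131.0 65.3
[ 10. 405.] 662 z 101.4 med [ 907.3 -451.6] circ 898.1 -459.4 27.3
```

Request:
send_rows --deltas '[[[0,0,0,0,0,0.113],[0,0,0,0,0,0.113]]]' --claw 0.72

```text
clock: 0.35
ee_pos: [128.7, -560.1, 249.7]
tcp_rot: [-0.001, 1.0, -0.002, -0.0]
wrist_force: [0.6, 0.6, 0.3]
gripper_width: 0.716
finger_force: 0.0
```

Request:
send_rows --deltas '[[[0.032,-0.045,0.007,0,0,0],[0.032,-0.045,0.007,0,0,0],[0.032,-0.045,0.007,0,0,0],[0.032,-0.045,0.007,0,0,0],[0.032,-0.045,0.007,0,0,0],[0.032,-0.045,0.007,0,0,0],[0.032,-0.045,0.007,0,0,0],[0.032,-0.045,0.007,0,0,0],[0.032,-0.045,0.007,0,0,0],[0.032,-0.045,0.007,0,0,0]]]'

```text
clock: 1.6
ee_pos: [449.5, -108.9, 180.0]
tcp_rot: [0.0, 1.0, -0.0, 0.0]
wrist_force: [0.7, -0.7, -0.4]
gripper_width: 0.725
finger_force: 0.0
```

Request:
send_rows --deltas '[[[0.032,-0.045,0.007,0,0,0],[0.032,-0.045,0.007,0,0,0],[0.032,-0.045,0.007,0,0,0],[0.031,-0.045,0.007,0,0,0],[0,0,0,0,0,0],[0,0,0,0,0,0]]]'

```text
clock: 2.35
ee_pos: [575.1, 69.3, 151.6]
tcp_rot: [0.0, 1.0, 0.0, -0.001]
wrist_force: [-0.3, -0.6, 0.3]
gripper_width: 0.719
finger_force: 0.0
```

Run:
```python
from seg import *
im,d,st=snap('wrist','pics/w1.png'); blobs('wrist',d,st,20,110); 
print(c2w('wrist',st).round(2).tolist())
```

```text
[ 43. 266.] 15217 z 70.7 med [539.9 231.6] circ 526.2 240.1 72.0
[273. 221.] 4125 z 64.6 med [576.3  71.4] circ 574.7 71.3 22.1
[448. 263.] 3244 z 40.5 med [536.4 -59.5] circ 534.6 -60.7 22.4
[ 63. 392.] 51 z 70.4 med [450.9 224.8] circ 450.0 226.1 6.7
[[-0.0, 0.96, 0.29, 648.31], [-1.0, -0.0, -0.0, 69.27], [-0.0, -0.29, 0.96, 275.01], [0.0, 0.0, 0.0, 1.0]]
```

View pics/w1.png

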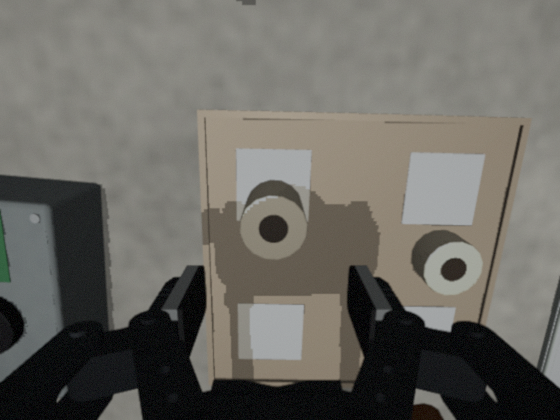

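The wrist view shows the tall post at (273,228), between the fingers, and the short post at (452,268). Both agree with the top-camera positions. Going down to grasp.

Request:
send_rows --deltas '[[[0.001,-0.001,0.035,0,0,0],[0,0,0.04,0,0,0],[0,0,0.03,0,0,0],[0,0,0,0,0,0],[0,0,0,0,0,0]]]'

```text
clock: 3.02
ee_pos: [577.5, 69.6, 48.6]
tcp_rot: [0.0, 1.0, -0.001, 0.001]
wrist_force: [0.0, -0.1, 1.0]
gripper_width: 0.72
finger_force: 0.0
```

Request:
send_rows --deltas '[[[0,0,0,0,0,0],[0,0,0,0,0,0],[0,0,0,0,0,0],[0,0,0,0,0,0],[0,0,0,0,0,0],[0,0,0,0,0,0]]]' --claw 0 --grip_force 40

```text
clock: 3.78
ee_pos: [578.2, 70.2, 49.3]
tcp_rot: [0.0, 1.0, 0.0, 0.002]
wrist_force: [-0.4, -2.3, 6.6]
gripper_width: 0.502
finger_force: 41.5
```

Request:
send_rows --deltas '[[[0,0,-0.03,0,0,0],[0,0,-0.04,0,0,0],[-0.011,0.047,-0.02,0,0,0],[-0.011,0.047,0,0,0,0],[-0.011,0.047,0,0,0,0],[-0.011,0.047,0,0,0,0],[-0.011,0.047,0,0,0,0],[-0.011,0.047,0,0,0,0],[-0.011,0.047,0,0,0,0],[-0.011,0.047,0,0,0,0]]]'

```text
clock: 5.03
ee_pos: [488.2, -306.8, 137.6]
tcp_rot: [0.0, 1.0, -0.0, 0.0]
wrist_force: [1.6, 0.3, -1.2]
gripper_width: 0.499
finger_force: 41.3
```

Request:
send_rows --deltas '[[[-0.002,0.008,0,0,0,0],[0,0,0,0,0,0],[0,0,0.04,0,0,0],[0,0,0.04,0,0,0],[0,0,0,0,0,0]]]'

```text
clock: 5.65
ee_pos: [484.9, -309.9, 54.8]
tcp_rot: [-0.003, 1.0, 0.001, -0.003]
wrist_force: [-0.1, -1.0, -1.4]
gripper_width: 0.501
finger_force: 41.4
```

Request:
send_rows --deltas '[[[0,0.003,0.005,0,0,0],[0,0,0.005,0,0,0],[0,0,0,0,0,0],[0,0,0,0,0,0]]]'

```text
clock: 6.15
ee_pos: [487.0, -316.7, 47.9]
tcp_rot: [0.0, 1.0, -0.0, 0.0]
wrist_force: [0.9, 0.8, -1.8]
gripper_width: 0.503
finger_force: 41.5
```

Request:
send_rows --deltas '[[[0,0,0.004,0,0,0],[0,0,0,0,0,0],[0,0,0,0,0,0]]]'

```text
clock: 6.52
ee_pos: [486.9, -316.7, 43.4]
tcp_rot: [0.0, 1.0, -0.0, 0.0]
wrist_force: [1.4, -0.2, -1.5]
gripper_width: 0.5
finger_force: 41.6
```

Request:
send_rows --deltas '[[[0,0,0,0,0,0],[0,0,0,0,0,0],[0,0,0,0,0,0],[0,0,0,0,0,0]]]' --claw 0.7

```text
clock: 7.02
ee_pos: [486.8, -316.5, 43.3]
tcp_rot: [0.0, 1.0, -0.0, -0.0]
wrist_force: [-0.3, -0.7, 0.1]
gripper_width: 0.701
finger_force: 0.0
```

Request:
send_rows --deltas '[[[0,0,-0.04,0,0,0],[0,0,-0.04,0,0,0],[0.037,-0.039,0,0,0,0],[0.0365,-0.039,0,0,0,0],[0,0,0,0,0,0],[0,0,0.04,0,0,0],[0,0,0.035,0,0,0],[0,0,0.016,0,0,0],[0,0,0,0,0,0],[0,0,0,0,0,0]]]'

```text
clock: 8.28
ee_pos: [561.1, -239.4, 33.5]
tcp_rot: [0.001, 1.0, -0.0, 0.001]
wrist_force: [-0.2, 0.2, 0.3]
gripper_width: 0.697
finger_force: 0.0
```

Request:
send_rows --deltas '[[[0,0,0,0,0,0],[0,0,0,0,0,0],[0,0,0,0,0,0],[0,0,0,0,0,0],[0,0,0,0,0,0]]]' --claw 0

```text
clock: 8.9
ee_pos: [561.4, -239.2, 34.0]
tcp_rot: [0.001, 1.0, -0.0, 0.001]
wrist_force: [-0.4, -0.2, 6.5]
gripper_width: 0.5
finger_force: 41.6
```

Request:
send_rows --deltas '[[[0,0,-0.03,0,0,0],[0,0,-0.04,0,0,0],[-0.014,-0.045,-0.02,0,0,0],[-0.014,-0.045,0,0,0,0],[-0.014,-0.045,0,0,0,0],[-0.014,-0.045,0,0,0,0],[-0.014,-0.045,0,0,0,0],[-0.014,-0.045,0,0,0,0],[-0.015,-0.043,0,0,0,0],[0,0,0,0,0,0]]]'

```text
clock: 10.15
ee_pos: [459.3, 76.9, 122.2]
tcp_rot: [-0.0, 1.0, 0.002, -0.001]
wrist_force: [-0.5, -0.9, -1.9]
gripper_width: 0.502
finger_force: 41.4
```

Request:
send_rows --deltas '[[[0,0,0.04,0,0,0],[0,0,0.03,0,0,0],[0,0,0.01,0,0,0],[0,0,0,0,0,0],[0,0,0,0,0,0]]]'

```text
clock: 10.78
ee_pos: [462.5, 74.2, 43.2]
tcp_rot: [0.0, 1.0, -0.0, 0.001]
wrist_force: [-0.2, -0.2, -1.1]
gripper_width: 0.503
finger_force: 41.4
```

Request:
send_rows --deltas '[[[0,0,0.003,0,0,0],[0,0,0,0,0,0],[0,0,0,0,0,0]]]'

```text
clock: 11.15
ee_pos: [462.3, 74.4, 40.0]
tcp_rot: [0.0, 1.0, 0.0, 0.001]
wrist_force: [0.5, -0.4, 2.3]
gripper_width: 0.502
finger_force: 41.8
```

Request:
send_rows --deltas '[[[0,0,0,0,0,0],[0,0,0,0,0,0],[0,0,0,0,0,0],[0,0,0,0,0,0]]]' --claw 0.7

```text
clock: 11.65
ee_pos: [461.2, 74.5, 39.2]
tcp_rot: [0.0, 1.0, -0.0, -0.0]
wrist_force: [-0.6, -1.0, -0.3]
gripper_width: 0.7
finger_force: 0.0
```

Request:
send_rows --deltas '[[[0,0,-0.04,0,0,0],[0,0,-0.03,0,0,0],[0.024,0.045,0,0,0,0],[0.025,0.045,0,0,0,0],[0.025,0.045,0,0,0,0],[0,0,0,0,0,0],[0,0,0.04,0,0,0],[0,0,0.034,0,0,0],[0,0,0,0,0,0],[0,0,0,0,0,0]]]'

```text
clock: 12.9
ee_pos: [535.7, -60.1, 36.1]
tcp_rot: [0.0, 1.0, 0.0, 0.0]
wrist_force: [0.6, -0.1, 0.4]
gripper_width: 0.701
finger_force: 0.0
```

Request:
send_rows --deltas '[[[0,0,0,0,0,0],[0,0,0,0,0,0],[0,0,0,0,0,0],[0,0,0,0,0,0],[0,0,0,0,0,0]]]' --claw 0

```text
clock: 13.52
ee_pos: [536.5, -60.6, 37.1]
tcp_rot: [0.0, 1.0, -0.0, 0.002]
wrist_force: [-1.4, 1.5, 6.1]
gripper_width: 0.493
finger_force: 41.2
```

Request:
send_rows --deltas '[[[0,0,-0.03,0,0,0],[0,0,-0.04,0,0,0],[0.006,0.0445,-0.02,0,0,0],[0.006,0.0445,0,0,0,0],[0.006,0.0445,0,0,0,0],[0.006,0.0445,0,0,0,0],[0,0,0,0,0,0],[0,0,0.04,0,0,0],[0,0,0.04,0,0,0],[0,0,0.01,0,0,0]]]'

```text
clock: 14.78
ee_pos: [557.2, -236.6, 33.2]
tcp_rot: [-0.002, 1.0, 0.0, -0.002]
wrist_force: [-0.0, -0.4, -0.8]
gripper_width: 0.496
finger_force: 41.1
```

Request:
send_rows --deltas '[[[0,0,0,0,0,0],[0,0,0.005,0,0,0],[0,0,0,0,0,0],[0,0,0,0,0,0]]]'

```text
clock: 15.28
ee_pos: [559.7, -238.7, 31.1]
tcp_rot: [0.0, 1.0, -0.0, 0.001]
wrist_force: [-0.2, 0.2, 0.4]
gripper_width: 0.494
finger_force: 41.3
```

Request:
send_rows --deltas '[[[0,0,0,0,0,0],[0,0,0,0,0,0],[0,0,0,0,0,0],[0,0,0,0,0,0]]]' --claw 0.7

```text
clock: 15.78
ee_pos: [559.3, -238.6, 30.3]
tcp_rot: [0.0, 1.0, -0.0, 0.0]
wrist_force: [0.4, -0.5, 0.2]
gripper_width: 0.702
finger_force: 0.0
```

Request:
send_rows --deltas '[[[0,0,-0.04,0,0,0],[0,0,-0.04,0,0,0],[0.003,0.039,0,0,0,0],[0.003,0.0385,0,0,0,0],[0,0,0,0,0,0],[0,0,0.04,0,0,0],[0,0,0.037,0,0,0],[0,0,0,0,0,0],[0,0,0,0,0,0]]]'

```text
clock: 16.9
ee_pos: [566.0, -316.0, 34.3]
tcp_rot: [0.0, 1.0, 0.0, 0.001]
wrist_force: [0.1, 0.5, -0.0]
gripper_width: 0.702
finger_force: 0.0
```

Request:
send_rows --deltas '[[[0,0,0,0,0,0],[0,0,0,0,0,0],[0,0,0,0,0,0],[0,0,0,0,0,0],[0,0,0,0,0,0]]]' --claw 0

```text
clock: 17.52
ee_pos: [566.6, -316.7, 35.5]
tcp_rot: [0.001, 1.0, -0.0, 0.002]
wrist_force: [0.2, -0.4, 6.7]
gripper_width: 0.499
finger_force: 41.4
```

Request:
send_rows --deltas '[[[0,0,-0.03,0,0,0],[0,0,-0.04,0,0,0],[0.004,-0.043,-0.02,0,0,0],[0.004,-0.043,0,0,0,0],[0.004,-0.043,0,0,0,0],[0.004,-0.043,0,0,0,0],[0.004,-0.043,0,0,0,0],[0.003,-0.0415,0,0,0,0],[0,0,0,0,0,0],[0,0,0.04,0,0,0]]]'

```text
clock: 18.77
ee_pos: [591.5, -60.3, 86.2]
tcp_rot: [0.001, 1.0, 0.001, 0.005]
wrist_force: [0.7, -0.2, -1.4]
gripper_width: 0.501
finger_force: 41.2
```

Request:
send_rows --deltas '[[[0,0,0.03,0,0,0],[0,0,0.01,0,0,0],[0,0,0.004,0,0,0],[0,0,0,0,0,0],[0,0,0,0,0,0]]]'

```text
clock: 19.4
ee_pos: [588.0, -60.3, 41.5]
tcp_rot: [0.0, 1.0, -0.0, 0.0]
wrist_force: [-4.0, -0.0, 7.4]
gripper_width: 0.503
finger_force: 42.0
```

Contact, so release. The last mid is at (487.5,-235).

Request:
send_rows --deltas '[[[0,0,0,0,0,0],[0,0,0,0,0,0],[0,0,0,0,0,0],[0,0,0,0,0,0]]]' --claw 0.7

```text
clock: 19.9
ee_pos: [588.4, -59.6, 39.2]
tcp_rot: [0.0, 1.0, -0.0, -0.0]
wrist_force: [-0.7, -0.5, 0.6]
gripper_width: 0.7
finger_force: 0.0
```

Request:
send_rows --deltas '[[[0,0,-0.05,0,0,0],[0,0,-0.05,0,0,0],[-0.025,0.044,0,0,0,0],[-0.025,0.044,0,0,0,0],[-0.025,0.044,0,0,0,0],[-0.026,0.043,0,0,0,0],[0,0,0,0,0,0],[0,0,0,0,0,0]]]'

```text
clock: 20.9
ee_pos: [487.4, -234.3, 139.3]
tcp_rot: [-0.0, 1.0, -0.001, 0.0]
wrist_force: [0.9, 0.3, 0.0]
gripper_width: 0.697
finger_force: 0.0
```

Run:
```python
from seg import *
im,d,st=snap('wrist'); print(st['ee_pos']); blobs('wrist',d,st,20,80); 
im,d,st=snap('top','pics/top1.png');print();  blobs('top',d,st,20,80)
```

```text
[ 487.44278482 -234.26787017  139.25433988]
[18. 70.] 2486 z 49.2 med [582.5 -80.4] circ 583.3 -72.6 17.6
[284. 111.] 3861 z 34.7 med [ 558.9 -239.1] circ 558.0 -239.0 21.9
[277. 221.] 3683 z 46.6 med [ 488.4 -234.7] circ 487.0 -235.0 21.9
[401. 229.] 4758 z 58.5 med [ 485.1 -315.6] circ 483.8 -316.6 21.9
[409. 306.] 423 z 53.0 med [ 423.4 -332.7] circ 423.0 -330.4 9.4
[283. 321.] 2708 z 34.6 med [ 405.6 -239. ] circ 403.7 -238.9 22.3

[487.  79.] 112 z 69.6 med [ 886.3 -470.5] circ 891.8 -479.2 16.6
[253. 116.] 1254 z 53.5 med [769.7 131.4] circ 770.4 132.4 65.6
[542. 175.] 1668 z 40.1 med [ 627.6 -628.1] circ 665.7 -627.5 191.5
[ 30. 176.] 2803 z 40.5 med [611.2 696.2] circ 615.1 699.8 198.4
[122. 180.] 186 z 70.1 med [600.7 445.8] circ 611.0 464.7 33.6
[179. 212.] 4446 z 73.6 med [528.3 305.5] circ 527.3 304.4 113.8
[330. 190.] 279 z 55.6 med [586.9 -61.7] circ 587.2 -61.2 22.0
[399. 203.] 248 z 37.4 med [ 559.1 -237.6] circ 559.1 -238.3 21.9
[274. 241.] 258 z 55.8 med [461.   74.6] circ 461.7 74.1 21.7
[398. 238.] 68 z 49.1 med [ 473.1 -231.7] circ 476.9 -232.3 17.0
[399. 264.] 221 z 37.4 med [ 407.8 -235.4] circ 405.5 -237.5 22.1
[433. 265.] 319 z 60.7 med [ 406.3 -320.8] circ 406.6 -320.7 22.9
[333. 287.] 239 z 30.9 med [350.2 -72.1] circ 351.8 -72.8 21.7
[ 15. 360.] 2098 z 72.8 med [148.6 715.9] circ 155.4 725.7 88.4
[ 16. 409.] 286 z 68.1 med [ 30.  716.2] circ 22.9 727.3 29.3
```

Request:
send_rows --deltas '[[[0,0,0.04,0,0,0],[0,0,0.04,0,0,0],[0,0,0.025,0,0,0],[0,0,0,0,0,0],[0,0,0,0,0,0]]]'

```text
clock: 21.62
ee_pos: [488.4, -234.3, 35.1]
tcp_rot: [0.0, 1.0, 0.001, 0.001]
wrist_force: [0.1, -0.4, -0.6]
gripper_width: 0.697
finger_force: 0.0
```

Request:
send_rows --deltas '[[[0,0,0,0,0,0],[0,0,0,0,0,0],[0,0,0,0,0,0],[0,0,0,0,0,0],[0,0,0,0,0,0]]]' --claw 0

```text
clock: 22.25
ee_pos: [488.5, -235.0, 35.9]
tcp_rot: [0.001, 1.0, -0.0, 0.002]
wrist_force: [0.1, 1.3, 7.0]
gripper_width: 0.503
finger_force: 41.3
```

Request:
send_rows --deltas '[[[0,0,-0.03,0,0,0],[0,0,-0.04,0,0,0],[-0.007,-0.044,-0.02,0,0,0],[-0.007,-0.045,0,0,0,0],[-0.007,-0.045,0,0,0,0],[-0.007,-0.044,0,0,0,0],[0,0,0,0,0,0],[0,0,0.04,0,0,0],[0,0,0.03,0,0,0],[0,0,0.01,0,0,0]]]'

```text
clock: 23.5
ee_pos: [458.5, -57.1, 43.0]
tcp_rot: [-0.0, 1.0, -0.0, -0.001]
wrist_force: [-0.3, 0.3, -0.8]
gripper_width: 0.501
finger_force: 41.3
```

Request:
send_rows --deltas '[[[0,0,0.003,0,0,0],[0,0,0,0,0,0],[0,0,0,0,0,0]]]'

```text
clock: 23.88
ee_pos: [460.4, -57.1, 42.1]
tcp_rot: [0.0, 1.0, -0.0, 0.001]
wrist_force: [-0.4, 0.2, -0.6]
gripper_width: 0.504
finger_force: 41.3
```

Request:
send_rows --deltas '[[[0,0,0.0015,0,0,0],[0,0,0,0,0,0],[0,0,0,0,0,0]]]'

```text
clock: 24.25
ee_pos: [460.4, -57.0, 41.9]
tcp_rot: [0.001, 1.0, -0.0, 0.001]
wrist_force: [-3.0, 0.7, 14.8]
gripper_width: 0.502
finger_force: 42.9
```

Request:
send_rows --deltas '[[[0,0,0,0,0,0],[0,0,0,0,0,0],[0,0,0,0,0,0],[0,0,0,0,0,0]]]' --claw 0.7

```text
clock: 24.75
ee_pos: [459.3, -56.5, 39.6]
tcp_rot: [-0.0, 1.0, -0.0, -0.0]
wrist_force: [0.2, 0.1, 0.8]
gripper_width: 0.701
finger_force: 0.0
```

Request:
send_rows --deltas '[[[0,0,-0.05,0,0,0],[0,0,-0.05,0,0,0],[0,0,-0.05,0,0,0],[0,0,-0.05,0,0,0],[0.005,-0.05,0,0,0,0],[0.005,-0.05,0,0,0,0],[0.005,-0.05,0,0,0,0],[0.005,-0.05,0,0,0,0],[0.005,-0.05,0,0,0,0],[0.005,-0.05,0,0,0,0]]]'

```text
clock: 26.0
ee_pos: [489.3, 245.1, 239.5]
tcp_rot: [0.0, 1.0, 0.0, -0.0]
wrist_force: [0.8, -0.2, 0.1]
gripper_width: 0.699
finger_force: 0.0
```

Request:
send_rows --deltas '[[[0.01,-0.037,0,0,0,0],[0,0,0,0,0,0],[0,0,0,0,0,0]]]' --claw 0

```text
clock: 26.38
ee_pos: [498.9, 279.9, 239.2]
tcp_rot: [0.001, 1.0, 0.0, -0.001]
wrist_force: [0.1, 0.2, -0.1]
gripper_width: 0.064
finger_force: 0.0
```

Run:
```python
from seg import *
im,d,st=snap('wrist','pics/w2.png'); print(st['ee_pos']); np.save('w2d.npy',d)
P=cloud('wrist',d,st); X,Y,Z=P[...,0],P[...,1],P[...,2]; np.save('w2P.npy',P)
m=(Z>66)&(Z<73)&(X>400)&(X<650)&(Y>180)&(Y<420); rc=cv2.minAreaRect(P[m][:,:2].astype(np.float32)); print('box',rc,Z[m].mean())
for v in [(0,0)]: pass
im,d,st=snap('top','pics/top2.png'); blobs('top',d,st,20,72)
```

```text
[498.8989592  279.89386982 239.22653174]
box ((525.5227661132812, 304.3901062011719), (180.43972778320312, 149.83370971679688), 84.94970703125) 69.96003531219431
[487.  79.] 97 z 64.4 med [ 886.6 -471.1] circ 890.8 -479.2 15.7
[253. 116.] 1257 z 53.4 med [769.8 133.3] circ 771.6 132.4 65.5
[542. 175.] 1671 z 39.9 med [ 628.6 -627.9] circ 665.3 -624.0 191.1
[ 30. 176.] 2798 z 40.5 med [612.7 694.8] circ 616.3 696.1 197.7
[125. 172.] 65 z 68.8 med [623.2 440.7] circ 622.1 445.3 18.2
[203. 211.] 1204 z 71.2 med [541.3 245.8] circ 522.5 265.0 88.1
[330. 190.] 282 z 54.6 med [586.9 -59.9] circ 587.4 -60.9 21.9
[399. 203.] 249 z 37.2 med [ 559.3 -237.6] circ 559.2 -238.2 22.0
[431. 233.] 288 z 60.7 med [ 484.8 -315.2] circ 484.0 -314.7 21.3
[158. 238.] 193 z 71.2 med [463.7 351.5] circ 461.1 351.8 47.1
[274. 241.] 257 z 55.3 med [461.1  72.6] circ 461.6 74.1 21.7
[328. 242.] 271 z 55.1 med [460.1 -57.8] circ 459.8 -57.4 21.6
[399. 265.] 252 z 37.1 med [ 405.4 -237.8] circ 405.8 -238.0 21.6
[434. 265.] 316 z 61.0 med [ 406.3 -320.8] circ 406.8 -320.8 22.6
[333. 287.] 238 z 31.7 med [350.6 -72.4] circ 351.9 -72.9 21.8
[400. 312.] 248 z 31.7 med [ 288.8 -240.7] circ 288.2 -240.3 22.6
[ 16. 359.] 1646 z 70.9 med [146.7 717.2] circ 155.0 724.6 87.7
[297. 406.] 438 z 66.7 med [63.1 15.2] circ 46.3 10.8 48.1
[ 16. 409.] 246 z 63.5 med [ 30.3 717.7] circ 21.0 724.6 26.5
```

View pics/w2.png

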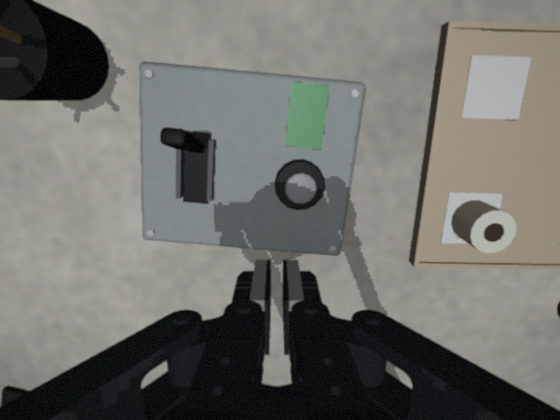

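The wrist view shows the box with the button at (300,184) and the lever upright, tip at (175,138) and slot at (196,168). The right-hand slab holds a mid on its near square.

Run:
```python
from h import *
P=np.load('w2P.npy'); 
def b(x,n=''): print(n,x.round(1))
b(P[184,300],'btn c'); q=P[150:220,265:335].reshape(-1,3); t=q[q[:,2]>76]; b(np.median(t,0),'btn top'); print(len(t),cv2.minEnclosingCircle(t[:,:2].astype(np.float32)), t[:,2].max())
q=P[110:210,150:225].reshape(-1,3); t=q[q[:,2]>80]; b(t.min(0));b(t.max(0)); 
for z in range(75,150,10):
    s=q[(q[:,2]>z)&(q[:,2]<z+10)]
    if len(s): print(z,len(s),s.mean(0).round(1),s.min(0).round(1),s.max(0).round(1))
```

```text
btn c [514.5 261.1  91.2]
btn top [513.8 261.4  82.5]
2000 ((531.74560546875, 268.34307861328125), 41.93206024169922) 362.6505249941903
 [499.7 279.9  80. ]
 [572.1 362.8 362.7]
75 670 [523.3 345.1  78.7] [498.  329.7  75. ] [547.7 363.4  84.9]
85 41 [543.4 340.4  90. ] [539.7 338.6  85.3] [548.9 349.7  94.7]
95 22 [545.7 338.9  98.9] [542.6 338.4  95.1] [549.3 339.6 104.5]
105 23 [548.1 338.3 112.8] [543.6 336.3 110.1] [553.5 347.3 114.9]
115 67 [548.6 338.6 119.9] [544.6 336.2 115. ] [555.5 349.6 125. ]
125 80 [550.6 338.8 130.2] [546.4 335.8 125. ] [557.3 349.5 134.9]
135 487 [555.1 342.9 142.1] [548.8 335.6 135.1] [560.9 352.  144.9]
145 1 [553.4 343.8 145.4] [553.4 343.8 145.4] [553.4 343.8 145.4]
```

Request:
send_rows --deltas '[[[0.008,0.0095,0.04,0,0,0],[0.0075,0.0095,0.04,0,0,0],[0,0,0.04,0,0,0],[0,0,0.005,0,0,0],[0,0,0,0,0,0],[0,0,0,0,0,0]]]' --claw 0

```text
clock: 27.22
ee_pos: [516.2, 261.8, 116.8]
tcp_rot: [-0.001, 1.0, -0.0, 0.002]
wrist_force: [0.3, -0.4, 0.1]
gripper_width: 0.001
finger_force: 0.0
```

Request:
send_rows --deltas '[[[0,0,0.003,0,0,0],[0,0,0,0,0,0],[0,0,0,0,0,0]]]'

```text
clock: 27.6
ee_pos: [515.0, 261.6, 112.0]
tcp_rot: [-0.0, 1.0, -0.0, 0.0]
wrist_force: [-0.6, 1.3, 0.0]
gripper_width: 0.001
finger_force: 0.0
```

Run:
```python
from seg import *
im,d,st=snap('top','pics/top3.png'); blobs('top',d,st,20,68)
```

```text
[487.  79.] 90 z 60.2 med [ 886.9 -469.8] circ 890.1 -480.8 16.2
[253. 116.] 1262 z 53.6 med [769.7 131.7] circ 770.6 132.4 65.7
[542. 175.] 1676 z 40.0 med [ 627.1 -628.4] circ 665.7 -624.6 191.4
[ 30. 176.] 2805 z 40.6 med [612.3 696. ] circ 615.4 701.1 198.7
[123. 180.] 137 z 59.8 med [601.  445.3] circ 610.5 456.2 29.4
[330. 190.] 281 z 55.9 med [588.5 -59.9] circ 587.3 -60.8 21.9
[218. 199.] 60 z 66.4 med [565.  212.7] circ 565.4 212.2 27.6
[399. 203.] 245 z 37.5 med [ 559.2 -238.1] circ 559.4 -238.3 22.1
[215. 231.] 56 z 65.6 med [489.4 218.6] circ 481.2 218.6 25.1
[431. 233.] 288 z 60.9 med [ 484.7 -315.2] circ 484.1 -315.6 21.4
[274. 241.] 256 z 55.2 med [461.1  74.6] circ 461.6 74.0 21.8
[328. 242.] 272 z 55.1 med [460.2 -58.1] circ 459.9 -57.5 21.7
[399. 265.] 252 z 36.6 med [ 405.4 -238.1] circ 405.3 -237.3 21.7
[433. 265.] 316 z 60.8 med [ 406.3 -321.1] circ 407.0 -321.6 23.0
[333. 287.] 239 z 31.6 med [350.5 -72.2] circ 351.3 -73.0 21.7
[400. 312.] 250 z 31.7 med [ 288.6 -240.3] circ 288.4 -240.2 22.5
[ 26. 355.] 575 z 62.6 med [166.7 687.7] circ 163.1 687.1 78.4
[298. 406.] 400 z 62.0 med [63.9 12.4] circ 45.1 11.9 49.5
[ 16. 409.] 230 z 61.6 med [ 30.  715.5] circ 20.7 727.4 30.2
```

All the posts are in place, so I'll press the button.

Request:
send_rows --deltas '[[[0,0,0.003,0,0,0],[0,0,0.002,0,0,0],[0,0,0.001,0,0,0],[0,0,0,0,0,0]]]'

```text
clock: 28.15
ee_pos: [515.2, 261.7, 105.9]
tcp_rot: [-0.0, 1.0, -0.0, 0.0]
wrist_force: [-0.1, 0.1, 3.3]
gripper_width: 0.001
finger_force: 1.7
```

Request:
send_rows --deltas '[[[0,0,0.001,0,0,0],[0,0,0,0,0,0],[0,0,0,0,0,0],[0,0,-0.04,0,0,0],[0,0,-0.045,0,0,0],[-0.04,-0.005,-0.03,0,0,0],[0,0,0,0,0,0],[0,0,0,0,0,0]]]'

```text
clock: 29.15
ee_pos: [474.6, 266.2, 218.9]
tcp_rot: [0.001, 1.0, 0.0, -0.0]
wrist_force: [0.2, -0.7, 0.1]
gripper_width: -0.002
finger_force: 0.0
```

Run:
```python
from seg import *
im,d,st=snap('wrist','pics/w3.png'); print(st['ee_pos'])
P=cloud('wrist',d,st); q=P.reshape(-1,3); q=q[(q[:,0]>440)&(q[:,0]<600)&(q[:,1]>320)&(q[:,1]<375)&(q[:,2]>72)&(q[:,2]<160)]
for x in range(440,570,10):
    s=q[(q[:,0]>x)&(q[:,0]<x+10)]
    if len(s)>5: print(x,len(s),s.mean(0).round(1),s.min(0).round(1),s.max(0).round(1))
```

```text
[474.60814577 266.15708801 218.87482648]
460 56 [468.5 349.6 106.2] [466.6 343.9 102.7] [470.  358.3 109.2]
470 384 [475.3 349.7 106.3] [470.  342.6  94.8] [480.  359.  110.8]
480 385 [485.  349.  100.4] [480.  334.7  72.1] [489.8 358.4 106.1]
490 388 [495.1 347.7  93.1] [490.  333.9  72.1] [500.  366.4  99.6]
500 502 [505.  348.   82.4] [500.  332.6  72.1] [509.9 364.4  92.3]
510 493 [515.  347.2  78.8] [510.1 326.6  72.1] [520.  363.2  84.4]
520 400 [524.4 346.5  76.4] [520. 331.  72.] [530.  364.2  80.7]
530 225 [534.9 346.   77.6] [530.1 330.2  72. ] [539.6 361.3  80.4]
540 221 [544.5 345.8  77.2] [540.  320.4  72. ] [549.4 360.1  80.7]
550 19 [551.6 354.4  74.9] [550.  338.1  72. ] [559.2 374.4  79.9]
```

View pics/w3.png

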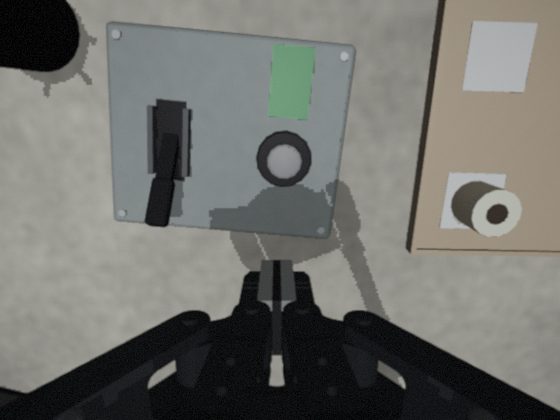

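The lever has dropped: its tip is at (160,215), i.e. (467,350,106) in world coordinates. I'll come in from the front with closed fingers and sweep it up.

Request:
send_rows --deltas '[[[-0.022,-0.042,0.02,0,0,0],[-0.021,-0.042,0.02,0,0,0],[0,0,0.04,0,0,0],[0,0,0.031,0,0,0],[0,0,0,0,0,0],[0,0,0,0,0,0]]]'

```text
clock: 29.95
ee_pos: [432.8, 350.6, 108.8]
tcp_rot: [0.0, 1.0, -0.0, 0.0]
wrist_force: [0.9, 0.4, 0.6]
gripper_width: -0.0
finger_force: 0.0
```

Request:
send_rows --deltas '[[[0.01,0,0,0,0,0],[0.01,0,0,0,0,0],[0.01,0,0,0,0,0],[0.01,0,0,0,0,0],[0,0,0,0,0,0]]]'

```text
clock: 30.58
ee_pos: [455.8, 349.9, 108.6]
tcp_rot: [0.001, 1.0, -0.002, -0.017]
wrist_force: [-33.7, 3.9, 19.4]
gripper_width: 0.002
finger_force: 17.5
```

Request:
send_rows --deltas '[[[-0.012,0,0,0,0,0],[-0.01,0,0,0,0,0],[0,0,0,0,0,0],[0,0,0,0,0,0]]]'

```text
clock: 31.08
ee_pos: [451.3, 350.6, 109.0]
tcp_rot: [-0.0, 1.0, -0.0, 0.001]
wrist_force: [-0.2, -0.4, -0.7]
gripper_width: 0.003
finger_force: 0.0
```

Request:
send_rows --deltas '[[[0.006,0,0,0,0,0],[0.007,0,-0.007,0,0,0],[0.006,0,-0.007,0,0,0],[0.006,0,-0.006,0,0,0],[0.007,0,-0.006,0,0,0]]]'

```text
clock: 31.7
ee_pos: [483.2, 350.5, 135.0]
tcp_rot: [-0.0, 1.0, -0.0, 0.001]
wrist_force: [-0.9, 0.1, -0.4]
gripper_width: -0.0
finger_force: 0.1
```

Low force now, and the lever is following. Continuing the arc.

Request:
send_rows --deltas '[[[0.008,0,-0.005,0,0,0],[0.008,0,-0.004,0,0,0],[0.008,0,-0.003,0,0,0],[0.008,0,-0.002,0,0,0],[0.008,0,0,0,0,0],[0.006,0,0,0,0,0],[0,0,0,0,0,0]]]'

```text
clock: 32.58
ee_pos: [528.3, 350.4, 148.5]
tcp_rot: [0.0, 1.0, -0.0, -0.0]
wrist_force: [-0.1, 0.1, 0.3]
gripper_width: 0.002
finger_force: 0.0
```

```bash
cat > lev.py <<'E'
from seg import *
im,d,st=snap('scene','pics/sc_now.png'); P=cloud('scene',d,st); q=P.reshape(-1,3); q=q[(q[:,0]>440)&(q[:,0]<620)&(q[:,1]>325)&(q[:,1]<370)&(q[:,2]>72)&(q[:,2]<150)]
for x in range(440,610,10):
    s=q[(q[:,0]>x)&(q[:,0]<x+10)]
    if len(s)>5: print(x,len(s),s.mean(0).round(1),s.max(0).round(1))
cv2.imwrite('pics/sc_crop.png',cv2.resize(im[120:270,290:490,::-1],None,fx=4,fy=4)[:600,:800])
E
python3 lev.py
```

```text
500 10 [504.1 346.2  77.6] [508.9 360.9  80.7]
510 9 [514.7 336.4  75.8] [518.  347.6  80.4]
520 19 [525.  335.1 104.3] [529.7 348.8 149.4]
530 56 [536.1 345.8 131.5] [540.  362.  149.7]
540 71 [545.9 342.2  88.6] [549.9 359.4 143. ]
550 79 [554.9 341.2 127.2] [560.  349.9 145. ]
```

View pics/sc_crop.png

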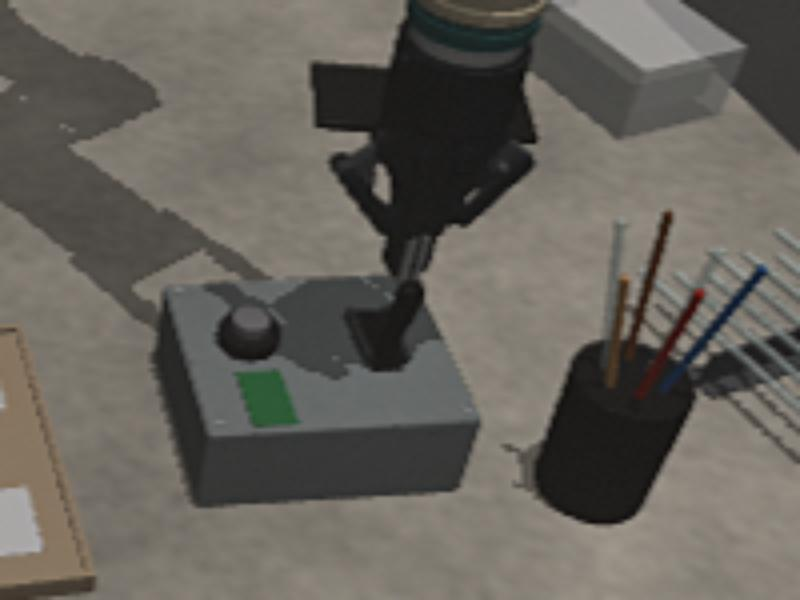

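The crop shows the lever upright at (405,320), leaning away from the robot, with its tip at x≈555, the same as at the start. Backing the arm off and checking the scene.

Request:
send_rows --deltas '[[[-0.04,0,0,0,0,0],[-0.04,0,-0.04,0,0,0],[-0.02,0.02,-0.05,0,0,0],[0,0.04,-0.04,0,0,0],[0,0.04,0,0,0,0],[0,0,0,0,0,0],[0,0,0,0,0,0]]]'

```text
clock: 33.5
ee_pos: [427.6, 250.8, 278.6]
tcp_rot: [-0.0, 1.0, -0.0, -0.0]
wrist_force: [0.1, 0.0, -0.3]
gripper_width: -0.0
finger_force: 0.0
```

```bash
python3 lev.py
python3 - <<'E'
from seg import *
im,d,st=snap('top','pics/top4.png'); blobs('top',d,st,20,68)
E
```

```text
500 17 [504.4 342.6  76.3] [509.8 361.4  81.2]
510 9 [513.8 337.8  75.2] [518.9 348.1  78.8]
520 11 [524.6 333.8  76.9] [528.8 344.9  80.4]
530 15 [536.  344.3  76.1] [539.9 368.3  78.8]
540 71 [546.1 341.2  90.2] [549.9 359.  142.6]
550 83 [554.9 341.1 121.4] [559.9 352.4 145.1]
[487.  79.] 91 z 59.8 med [ 886.6 -469. ] circ 889.9 -478.8 15.5
[253. 116.] 1253 z 53.4 med [770.  133.1] circ 771.1 132.3 65.6
[542. 175.] 1669 z 40.2 med [ 625.3 -628.1] circ 665.6 -625.0 191.3
[ 30. 176.] 2808 z 40.4 med [610.8 695.7] circ 616.2 699.1 199.3
[123. 180.] 138 z 60.2 med [604.2 443. ] circ 610.5 457.4 29.9
[330. 190.] 280 z 55.5 med [586.6 -59.7] circ 587.3 -60.9 21.9
[216. 217.] 156 z 66.2 med [524.2 215.9] circ 517.4 218.1 73.9
[399. 203.] 248 z 37.1 med [ 559.3 -237.8] circ 559.2 -238.0 22.0
[431. 233.] 289 z 60.9 med [ 484.7 -315.9] circ 484.5 -315.3 21.3
[274. 241.] 257 z 55.6 med [461.1  74.7] circ 461.7 74.1 21.7
[328. 242.] 275 z 55.3 med [460. -58.] circ 459.8 -57.4 21.7
[399. 265.] 250 z 37.3 med [ 405.4 -237.8] circ 405.5 -237.6 22.2
[434. 265.] 315 z 60.8 med [ 406.3 -321.6] circ 406.0 -321.2 22.5
[333. 287.] 235 z 31.0 med [350.6 -72. ] circ 351.6 -73.2 21.7
[400. 312.] 246 z 31.2 med [ 288.6 -240.5] circ 288.8 -240.8 21.9
[ 26. 355.] 579 z 61.0 med [161.6 688.6] circ 160.7 697.3 79.6
[296. 406.] 390 z 62.7 med [64.2 15. ] circ 44.9 11.8 49.5
[ 17. 409.] 234 z 61.6 med [ 27.2 713.4] circ 20.8 724.9 26.9
```

View pics/sc_now.png

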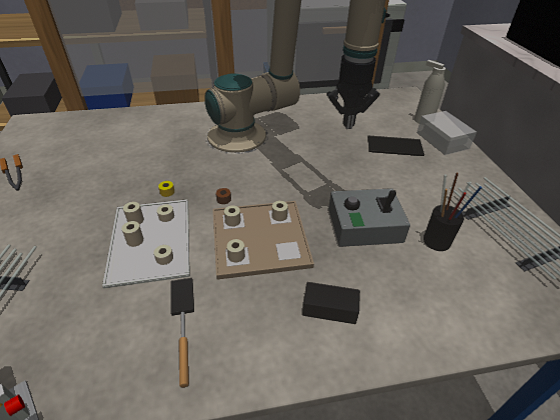

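The scene view shows three mids on squares at (232,215), (280,210) and (236,250), and four other posts standing in the tray. The lever is up at (387,200) and the arm is clear, so I'm handing the job in.

```bash
python3 -c "
from bench import order; print(order.finish_job())"
```

```text
the job is handed in; nothing more can be done
None
```

I handed the job in at about 34 s with everything in place in the last camera check, but the hand-in returned no verdict: the three 40 mm posts stand on corner squares, the two short and two tall posts stand in the tray, and the lever dropped when I pressed the button and is fully back up (the first push to lift it jammed at about 34 N; the second went freely).

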